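# Line up the medicine bottles by height on the clinic rack

## Task

Tidy the foot-clinic table: stand the three amber bottles and the amber jar on the four black pads of the white rack, one centred on each pad, in order of height, with the tallest at the end next to the drill's white control unit and the shortest at the other end. Set each down gently and upright, without dropping or knocking any over, and leave the clear drinking glass where it stands.

Things in the scene. Friction and masses are not known exactly. Their poses are not given: they have to be found in the camera images.
- jar_mid (a point): squat amber glass jar with a wide white lid, round, 58 mm in diameter and 56 mm high, the shortest of the four; loose, upright, about 0.1 to 0.2 kg or less. The point is on its axis, half-way up (28 mm above its foot); z is up along the axis. The straight side reaches up 38 mm; the lid above it is 56 mm across.
- small_mid (a point): small amber glass bottle with a white cap, round, 36 mm in diameter and 74 mm high, second shortest; loose, upright, about 0.1 to 0.2 kg or less. The point is on its axis, half-way up (37 mm above its foot); z is up along the axis. The straight side reaches up 46 mm, then a shoulder and a cap 28 mm across and 16 mm high.
- medium_mid (a point): stout amber glass bottle with a white cap, round, 48 mm in diameter and 92 mm high, second tallest; loose, upright, about 0.1 to 0.2 kg or less. The point is on its axis, half-way up (46 mm above its foot); z is up along the axis. The straight side reaches up 64 mm, then a shoulder and a cap 32 mm across and 16 mm high.
- tall_mid (a point): slim, tallest amber glass bottle with a white cap, round, 40 mm in diameter and 110 mm high, the tallest of the four; loose, upright, about 0.1 to 0.2 kg or less. The point is on its axis, half-way up (55 mm above its foot); z is up along the axis. The straight side reaches up 82 mm, then a shoulder and a cap 32 mm across and 16 mm high; it reaches 55 mm above this point, so it is better gripped 10 to 20 mm above it.
- pada_top (a point): flat round black rubber pad, 66 mm in diameter, first of the four in a straight row 85 mm apart on a low white rack board (85 x 345 mm). The point is the centre of the pad's top face, 14 mm above the work surface (pad 4 mm on a 10 mm board), on which a bottle's foot stands; z is up, the row runs along its y axis (pada to padd lies along +y), x points across the row, away from the robot. Fixed while you work.
- padb_top (a point): flat round black rubber pad, 66 mm in diameter, second of the four in a straight row 85 mm apart on a low white rack board (85 x 345 mm). The point is the centre of the pad's top face, 14 mm above the work surface (pad 4 mm on a 10 mm board), on which a bottle's foot stands; z is up, the row runs along its y axis (pada to padd lies along +y), x points across the row, away from the robot. Fixed while you work.
- padc_top (a point): flat round black rubber pad, 66 mm in diameter, third of the four in a straight row 85 mm apart on a low white rack board (85 x 345 mm). The point is the centre of the pad's top face, 14 mm above the work surface (pad 4 mm on a 10 mm board), on which a bottle's foot stands; z is up, the row runs along its y axis (pada to padd lies along +y), x points across the row, away from the robot. Fixed while you work.
- padd_top (a point): flat round black rubber pad, 66 mm in diameter, fourth of the four in a straight row 85 mm apart on a low white rack board (85 x 345 mm). The point is the centre of the pad's top face, 14 mm above the work surface (pad 4 mm on a 10 mm board), on which a bottle's foot stands; z is up, the row runs along its y axis (pada to padd lies along +y), x points across the row, away from the robot. Fixed while you work.
- unit: control unit of a nail drill: white case 140 mm deep, 120 mm wide, with a grey round knob on top (82 mm high in all); fixed, standing at one end of the row of pads (a pale blue glove carton, 65 mm high, stands at the other end), either end. Its origin is the centre of its underside.
- glass: empty clear drinking glass, about 56 mm across and 65 mm high, loose, standing upright among the bottles; a bystander to leave where it is. Its origin is the centre of its underside. Flat steel instruments (up to 10 mm high) lie between it and the bottles.
Mind the look-alikes: they are no part of the job. What is shaped like the unit but brown is not meant.

How it is judged:
By the outcome, as a careful person would: the job done as asked, in the order asked, and still so for the second after the job is handed in, with the robot touching nothing.
It also fails if it takes over 112 s, if anything falls off the work surface, if the arm or the gripper's body presses on something with over 40 N, if the wrist force passes 120 N, or if a joint passes its speed limit or range.

## Robot

A 7-joint arm with a two-finger parallel gripper is mounted at the origin on the work surface. World frame = base frame: x ahead of the robot, y to its left, z up, the work surface at z = 0. Lengths are in m, angles in rad, forces in N, time in s.
With the tool pointing down it reaches from about 0.35 to 0.9 m from the base axis. Payload 19.9 kg.
Tool frame: the origin (TCP) lies midway between the tips of the shut fingers; the grasp point (between the pads) lies 19 mm behind it; z points along the fingers, y is the line along which they close (so a half turn about z gives the same grasp; the last joint's range is limited). The gripper opens to 85 mm and grips with 20 to 120 N. Pads are 22 mm wide; open, the fingers measure 114 mm over their backs; the gripper's body (76 mm by 85 mm) begins 54 mm behind the grasp point. The pads swing forward as they close: fully open they stand 13 mm farther back than shut.
Start: joints at [-1.234, 0.417, -0.01, 1.614, 0.005, 1.111, -0.053], TCP at [0.231, 0.581, 0.231] pointing down, gripper open.
Joint ranges: [-2.81, 2.81], [-0.39, 2.02], [-1.27, 1.25], [0.06, 2.57], [-1.19, 4.33], [0.19, 2], [-2.82, 2.82]. Speed limits (rad/s): [1.89, 1.89, 2.39, 2.39, 3.01, 3.01, 3.01].

## Interface

Orientations are given as a unit quaternion [x, y, z, w].
In Python, from plant import * gives the robot as it stands.
- The arm moves only by the tool send_rows, never from a script. Its argument "plan" is a list of rows, each a list of 6 numbers: the shift along the world's x, y, z in units of 30 mm (1.0 is 30 mm), then the turn, a rotation vector about the world's x, y, z in units of 10 degrees (1.0 is 10 degrees). In form: [[dx, dy, dz, ax, ay, az], ...]. A call has exactly 10 rows; each row is the pose to reach, as a shift and turn from the pose commanded when the call began; what a row does not reach only later rows make up. A row lasts 1/8 s, in which the tool goes at most 62.5 mm and 10.7 degrees, less where a joint would pass 70% of its speed; a pose out of reach is approached as far as the arm can. A call with a gripper value outside its range is refused whole. "jaw" is the gripper command: -1 is shut, 1 is fully open, values between are in proportion, set as the call begins (left out, the last holds). The fingers move at their own pace and stop on an object; the grip force is fixed at half the most. Time passes only in rows, so rows that repeat a pose let the fingers close, or fill a call up. It gives the time, the measured TCP pose, the force, the opening and the grip force at its end, in the units of the state.
- sense(): the state, without advancing time (a new reading comes with each control period).
- read_camera(name): name is "side" or "top"; returns a dict with "color" (420x560x3 uint8, red, green, blue), "z_map" (420x560 float32, m along the optical axis (not along the pixel's ray), 0 where there is no reading), "fovy" (degrees; the focal length in pixels is half the picture's height over the tangent of half this angle, whatever the lens; pixels are square), "cx", "cy" (the principal point, pixels), "origin" and "orientation" of the camera in the world. Camera axes: x right, y up, looking along -z (the intrinsics and any distortion apply to the point x, -y, -z); pixel columns grow to the right and rows downward; lengths in m; the calibration is good to about 2 mm. A picture is of the moment at which its call begins.
- hand_in(): hands the job in; it is judged then, once.
The state is a dict: "time_s": time; "joint_positions": joint angles; "dq": joint speeds; "joint_torque": joint torques, N m; "eef_pos": TCP position; "ee_rot": TCP orientation; "wrist_force": force on the tool from outside, world axes, zero at the start; "torque": the same for the moment, N m; "grip_width": finger opening in m; "finger_force": force on a finger pad.
Only numpy, scipy, OpenCV 4.12 (cv2) and the standard library are available. Lean on these libraries where they do the work, as an engineer would, in place of code of your own. Each camera call takes 0.05 s, during which the arm holds its last target. There are 200 camera calls.

## Working session

There is one attempt and no reset: what is moved stays moved. The work goes in short steps, Python scripts to look and compute and a tool call to move; the robot and the scene stay as the last step left them, time stands still between calls to the robot, and variables do not carry over. Pictures are saved under pics/ and viewed, at most 14 in all, crops included, and the job is handed in when it is done.

Besides the shell and the picture viewer there is one more tool, called after "Call:" as name(argument=value, ...) on one line, values as JSON. send_rows: Moves the arm, as the interface text tells. Its arguments: {"type":"object","properties":{"plan":{"type":"array"},"jaw":{"type":"number"}},"required":["plan"]}

```bash
mkdir -p pics
cat > h.py <<'E'
from plant import *
import numpy as np, cv2
from scipy.spatial.transform import Rotation as R
def cam(n):
    c=read_camera(n); h=c["color"].shape[0]
    c["f"]=h/2/np.tan(np.radians(c["fovy"])/2); return c
def pts(c,u,v,d=None):
    "world points from pixels: by depth"
    if d is None: d=c["z_map"][v,u]
    p=np.stack([(u-c["cx"])/c["f"]*d,-(v-c["cy"])/c["f"]*d,-d],-1)
    return R.from_quat(c["orientation"]).apply(p)+c["origin"]
def plane(c,u,v,z):
    "ray onto height z"
    r=R.from_quat(c["orientation"]).apply([(u-c["cx"])/c["f"],-(v-c["cy"])/c["f"],-1.])
    o=np.array(c["origin"]); return o+r*(z-o[2])/r[2]
E
python3 - <<'E'
from h import *
for n in("side","top"):
    c=cam(n); print(n,{k:c[k] for k in c if k not in("color","z_map")})
    cv2.imwrite(f"pics/{n}0.png",c["color"][:,:,::-1])
print(sense())
E
```

```text
side {'fovy': 42.30673638691299, 'cx': 282.82710508746726, 'cy': 210.454627326323, 'origin': array([ 0.53790835, -1.02902692,  0.88688417]), 'orientation': array([ 0.44836467, -0.01478971, -0.02858006,  0.89327127]), 'f': np.float64(542.7220329132712)}
top {'fovy': 48.366806996220575, 'cx': 276.84102586525853, 'cy': 217.25983511432693, 'origin': array([0.48117865, 0.06653602, 1.11206402]), 'orientation': array([ 0.03949121, -0.03950834, -0.69729047,  0.71460866]), 'f': np.float64(467.63342486389627)}
{'time_s': 0.1, 'joint_positions': array([-1.23346679,  0.41789005, -0.01031913,  1.61411821,  0.0046983 ,
        1.11071024, -0.05303177]), 'dq': array([-0.00262377, -0.00140221,  0.00177907, -0.00192139,  0.00038856,
        0.00054927, -0.00345648]), 'joint_torque': array([ 1.33122772e-03, -8.65826511e+01,  6.80228826e-01, -4.35644102e+01,
        1.91622006e-02,  4.82403935e-03,  9.75906033e-06]), 'eef_pos': array([0.2310274 , 0.58039087, 0.23073611]), 'ee_rot': array([ 1.88288937e-01,  9.82113523e-01, -5.47084662e-04, -6.51608392e-05]), 'wrist_force': array([-0.0259407 ,  0.72475798, -0.31925794]), 'torque': array([ 0.0166447 , -0.03226841,  0.00072209]), 'finger_force': 0.0, 'grip_width': 0.08594503982871593}
```

View pics/top0.png

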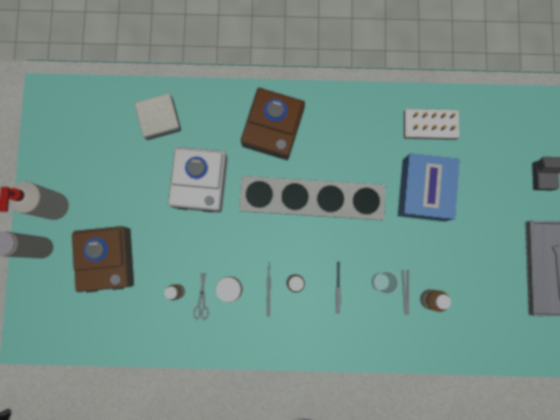

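View pics/side0.png

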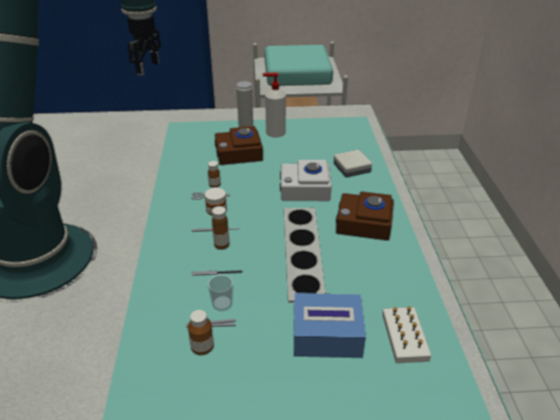

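The top view (up is +x, left is +y) shows four black pads at (259,194), (295,196), (331,198) and (366,201). There are bottle caps at (173,292), (296,284) and (441,301), the jar lid at (229,289), and the glass at (384,282).

Three things are shaped like the unit: white at (198,180), brown at (273,123) and brown at (102,259). Only the white one fits, and it stands at the +y end of the row, with the blue carton at the other end. So the order is padd tall, padc medium, padb small, pada jar.

Run:
```python
from h import *
c=cam("top"); g=c["color"]
hsv=cv2.cvtColor(g,cv2.COLOR_RGB2HSV)
def blobs(m,x0,x1,y0,y1,amin):
    mm=np.zeros_like(m,np.uint8); mm[y0:y1,x0:x1]=m[y0:y1,x0:x1]
    n,l,s,ce=cv2.connectedComponentsWithStats(mm)
    return [(ce[i],s[i]) for i in range(1,n) if s[i][4]>amin]
print("table z",[pts(c,np.array([u]),np.array([v]))[0].round(3) for u,v in((60,330),(320,240),(480,350),(320,100))])
dark=(g.max(2)<60)
for ce,s in blobs(dark,240,388,175,222,100): print("pad",ce.round(1),s,plane(c,*ce,.014).round(4))
U,V=np.meshgrid(np.arange(560),np.arange(420)); P=pts(c,U,V)
white=(hsv[...,1]<70)&(g.min(2)>110)
for ce,s in blobs(white,150,470,265,320,15):
    u,v=ce.round().astype(int); z=np.median(P[v-2:v+3,u-2:u+3,2])
    print("cap",ce.round(1),s,"z",z.round(3),[ (h,plane(c,*ce,h).round(4)) for h in (.056,.074,.092,.110) if abs(h-z)<.012])
# unit, glass
for n,u,v in(("unit",198,195),("brown1",270,140),("brown2",100,275),("glass",384,282)): print(n,P[v,u].round(3),g[v,u])
s_=cam("side"); cv2.imwrite("pics/sidecrop.png",cv2.resize(s_["color"][150:360,170:400,::-1],None,fx=2.8,fy=2.8,interpolation=2))
cv2.imwrite("pics/topcrop.png",cv2.resize(g[140:330,150:470,::-1],None,fx=2.5,fy=2.5,interpolation=2))
```

```text
table z [array([0.33 , 0.565, 0.002]), array([ 0.554, -0.036, -0.002]), array([ 0.308, -0.409,  0.004]), array([ 0.899, -0.031,  0.001])]
pad [258.8 193.7] [247 182  24  24 449] [0.6596 0.1122 0.014 ]
pad [294.5 195.9] [283 184  24  25 461] [0.6565 0.0272 0.014 ]
pad [330.2 198.3] [318 187  25  24 466] [ 0.6528 -0.0576  0.014 ]
pad [366.  200.5] [354 189  25  24 473] [ 0.6496 -0.1425  0.014 ]Traceback (most recent call last):
  File "<stdin>", line 11, in <module>
  File "h.py", line 11, in pts
    return R.from_quat(c["orientation"]).apply(p)+c["origin"]
           ~~~~~~~~~~~~~~~~~~~~~~~~~~~~~~~~~~~^^^
  File "scipy/spatial/transform/_rotation.pyx", line 2580, in scipy.spatial.transform._rotation.Rotation.apply
ValueError: Expected input of shape (3,) or (P, 3), got (420, 560, 3).
```

```bash
cat >> h.py <<'E'
def cloud(c):
    U,V=np.meshgrid(np.arange(560),np.arange(420))
    return pts(c,U.ravel(),V.ravel()).reshape(420,560,3)
def blobs(m,x0,x1,y0,y1,amin):
    mm=np.zeros(m.shape,np.uint8); mm[y0:y1,x0:x1]=m[y0:y1,x0:x1]
    n,l,s,ce=cv2.connectedComponentsWithStats(mm)
    return [(ce[i],s[i]) for i in range(1,n) if s[i][4]>amin]
def white(g):
    return (cv2.cvtColor(g,cv2.COLOR_RGB2HSV)[...,1]<70)&(g.min(2)>110)
E
python3 - <<'E'
from h import *
for name,box in(("top",(150,470,265,320)),("side",(185,245,150,350))):
    c=cam(name); g=c["color"]; P=cloud(c)
    for ce,s in blobs(white(g),*box,15):
        u,v=ce.round().astype(int); z=np.median(P[v-2:v+3,u-2:u+3,2])
        print(name,ce.round(1),s,"P",np.median(P[v-1:v+2,u-1:u+2].reshape(-1,3),0).round(3),[ (h,plane(c,*ce,h).round(4)) for h in (.056,.074,.092,.110) if abs(h-z)<.018])
    if name=="top":
        for n,u,v in(("unit",198,195),("brown1",270,140),("brown2",100,275),("glass",384,282)): print(n,P[v,u].round(3),g[v,u])
        # straightforward height-band centres
        for h in(.056,.074,.092,.11):
            for ce,s in blobs((abs(P[...,2]-h)<.006),150,470,265,320,25): print("band",h,ce.round(1),s,plane(c,*ce,h).round(4))
        cv2.imwrite("pics/topcrop.png",cv2.resize(g[140:330,150:470,::-1],None,fx=2.5,fy=2.5,interpolation=2))
    else: cv2.imwrite("pics/sidecrop.png",cv2.resize(g[150:360,170:400,::-1],None,fx=2.8,fy=2.8,interpolation=2))
E
```

```text
top [383.5 281.6] [374 270  26  25 302] P [ 0.459 -0.185  0.005] []
top [227.6 289.3] [215 276  26  27 575] P [0.436 0.173 0.056] [(0.056, array([0.435 , 0.1739, 0.056 ])), (0.074, array([0.4358, 0.172 , 0.074 ]))]
top [296.2 283.5] [289 276  16  16 198] P [0.454 0.024 0.11 ] [(0.11, array([0.4532, 0.0234, 0.11  ]))]
top [169.6 292.5] [163 286  14  14 154] P [0.425 0.298 0.075] [(0.074, array([0.4259, 0.299 , 0.074 ])), (0.092, array([0.4268, 0.295 , 0.092 ]))]
top [338.1 301.4] [335 289   6  25  92] P [ 0.412 -0.079  0.005] []
top [269.2 303.5] [268 291   3  24  47] P [0.401 0.081 0.007] []
top [443.7 301.5] [436 294  16  16 200] P [ 0.423 -0.297  0.092] [(0.092, array([ 0.4221, -0.2956,  0.092 ])), (0.11, array([ 0.4232, -0.2892,  0.11  ]))]
top [407.1 306.6] [405 298   5  17  51] P [ 0.403 -0.24   0.006] []
unit [0.646 0.249 0.059] [171 171 171]
brown1 [0.779 0.088 0.059] [92 64 45]
brown2 [0.46  0.46  0.058] [90 66 46]
glass [ 0.459 -0.187  0.005] [135 168 165]
band 0.056 [392.6 281.6] [383 272  15  22  49] [ 0.4612 -0.1945  0.056 ]
band 0.056 [227.5 289.5] [215 277  25  26 485] 
[... 897 characters left out ...]
4517, 0.0221, 0.11  ]))]
side [234.9 227.6] [230 227  10   2  16] P [0.485 0.085 0.002] []
side [201.2 228.5] [191 228  21   2  39] P [0.398 0.084 0.006] []
side [203.9 271.8] [191 270  26   5  94] P [ 0.413 -0.078  0.005] []
side [219.4 278.9] [207 274  27  14  83] P [ 0.454 -0.153  0.051] [(0.056, array([ 0.4554, -0.158 ,  0.056 ]))]
side [221.9 302.1] [214 296  16  13 149] P [ 0.461 -0.204  0.032] []
side [197.9 315.3] [189 309  19  14 196] P [ 0.42  -0.294  0.092] [(0.092, array([ 0.4202, -0.2949,  0.092 ])), (0.11, array([ 0.4229, -0.3116,  0.11  ]))]
side [223.  319.8] [211 318  25   5  57] P [ 0.462 -0.231  0.004] []
side [225.9 323.7] [213 323  23   2  34] P [ 0.468 -0.242  0.003] []
```

View pics/topcrop.png

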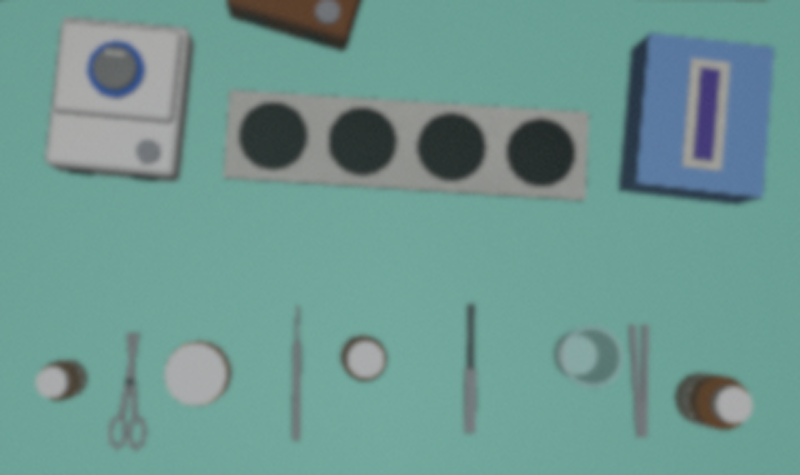

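View pics/sidecrop.png

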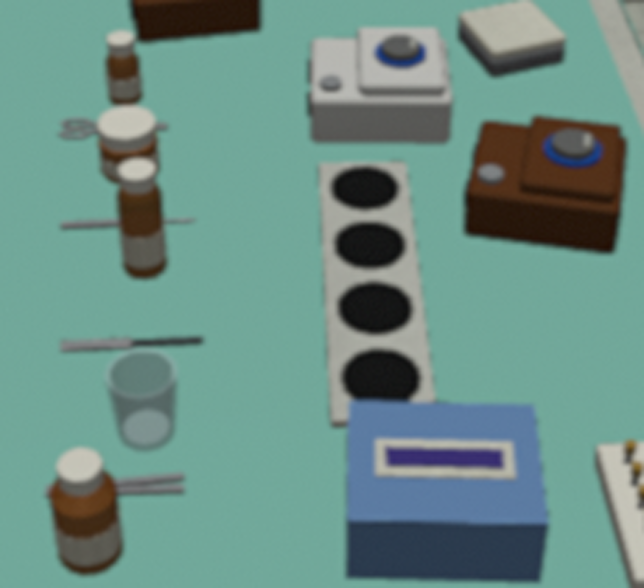

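The side view confirms the order from front to back: medium (201,332), glass (221,290), tall (220,228), jar (215,200), small (214,175). The white unit is next to the far (+y) pad.

Both views agree to 2–4 mm:

| Object | x (m) | y (m) |
|---|---|---|
| Tall | 0.4525 | 0.023 |
| Medium | 0.4215 | -0.2955 |
| Small | 0.425 | 0.298 |
| Jar | 0.434 | 0.1735 |

The pads measure 85 mm apart, as given. I'll close the fingers along x, across the row.

Call:
send_rows(plan=[[0.2,-0.6,0,0,0,-0.2],[0.8,-1.9,-0.1,0,0,-0.7],[1.4,-3.5,-0.2,0,0,-1.3],[2.1,-5.2,-0.3,0,0,-2],[2.8,-7.1,-0.4,0,0,-2.7],[3.6,-9,-0.5,0,0,-3.4],[4.3,-10.9,-0.6,0,0,-4.1],[5,-12.7,-0.8,0,0,-4.9],[5.7,-14.3,-0.9,0,0,-5.5],[6.3,-15.8,-1,0,0,-6]], jaw=1)

```text
time_s: 1.5
eef_pos: [0.4206, 0.1049, 0.2014]
ee_rot: [0.655, 0.755, 0.0, 0.0]
wrist_force: [0.8, -0.3, 0.1]
grip_width: 0.0853
finger_force: 0.0
```

Call:
send_rows(plan=[[0.4,-1,0,0,0,-0.3],[0.8,-1.9,0,0,0,-0.7],[1,-2.5,0,0,0,-0.9],[1.1,-2.8,0,0,0,-1],[1.1,-2.8,-0.6,0,0,-1],[1.1,-2.8,-1.4,0,0,-1],[1.1,-2.8,-2,0,0,-1],[1.1,-2.8,-2,0,0,-1],[1.1,-2.8,-2,0,0,-1],[1.1,-2.8,-2,0,0,-1]])

```text
time_s: 2.75
eef_pos: [0.4535, 0.0229, 0.142]
ee_rot: [0.717, 0.697, 0.0, 0.0]
wrist_force: [-0.2, -0.0, 0.5]
grip_width: 0.085
finger_force: 0.0
```

Run:
```python
from h import *
s=sense(); print(s["eef_pos"].round(4),R.from_quat(s["ee_rot"]).as_matrix().round(3).tolist(),s["joint_positions"].round(2))
c=cam("side"); cv2.imwrite("pics/a.png",cv2.resize(c["color"][60:300,100:380,::-1],None,fx=2.4,fy=2.4,interpolation=2))
```

```text
[0.4535 0.0229 0.142 ] [[0.029, 1.0, 0.001], [1.0, -0.029, 0.0], [0.0, 0.001, -1.0]] [-0.57  0.26  0.51  2.12 -0.17  0.8   0.02]
```

View pics/a.png

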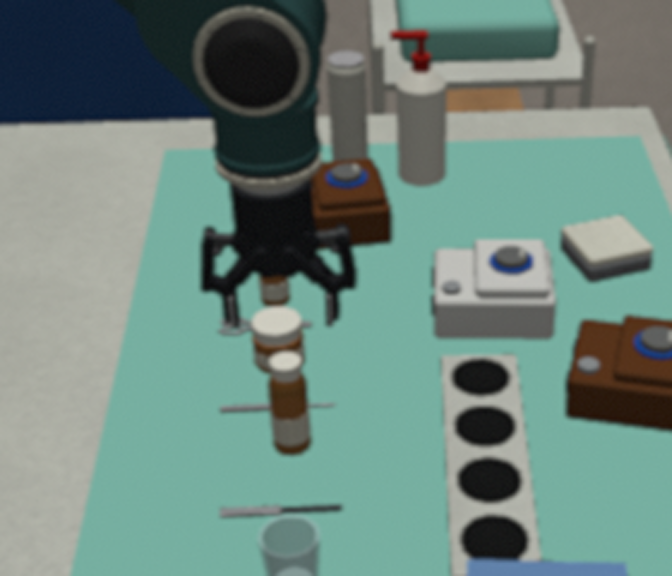

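The open gripper, with fingers along x, hovers over the tall bottle. The cap is at crop (286,362) and the fingers at (228,310) and (333,310).

Call:
send_rows(plan=[[0,0,-0.4,0,0,0],[0,0,-0.9,0,0,0],[0,0,-1.4,0,0,0],[0,0,-1.9,0,0,0],[0,0,-2.3,0,0,0],[0,0,-2.7,0,0,0],[0,0,-3,0,0,0],[0,0,-3.1,0,0,0],[0,0,-3.1,0,0,0],[0,0,-3.1,0,0,0]])

```text
time_s: 4.05
eef_pos: [0.4534, 0.0227, 0.0486]
ee_rot: [0.718, 0.697, 0.0, 0.0]
wrist_force: [-0.2, -0.1, -0.4]
grip_width: 0.085
finger_force: 0.0
```

Call:
send_rows(plan=[[0,0,0,0,0,0],[0,0,0,0,0,0],[0,0,0,0,0,0],[0,0,0,0,0,0],[0,0,0,0,0,0],[0,0,0,0,0,0],[0,0,0,0,0,0],[0,0,0,0,0,0],[0,0,0,0,0,0],[0,0,0,0,0,0]], jaw=-1)

```text
time_s: 5.3
eef_pos: [0.4531, 0.0227, 0.0486]
ee_rot: [0.718, 0.696, 0.0, -0.0]
wrist_force: [-3.4, -0.4, 10.4]
grip_width: 0.0388
finger_force: 58.9
```

Call:
send_rows(plan=[[0,0,0.2,0,0,0],[0,0,0.6,0,0,0],[0,0,1.1,0,0,0],[0,0,1.6,0,0,0],[0,0,2.1,0,0,0],[0,0,2.4,0,0,0],[0,0,2.5,0,0,0],[0.2,0.1,2.5,0,0,0],[0.6,0.3,2.5,0,0,0],[1.1,0.5,2.5,0,0,0]])

```text
time_s: 6.55
eef_pos: [0.4871, 0.0383, 0.1229]
ee_rot: [0.717, 0.697, -0.0, -0.0]
wrist_force: [0.0, 0.7, -1.4]
grip_width: 0.0388
finger_force: 60.3
```

Call:
send_rows(plan=[[0.7,0.3,0,0,0,0],[1.5,0.6,0,0,0,0],[2.3,1,0,0,0,0],[3.1,1.3,0,0,0,0],[3.9,1.7,0,0,0,0],[4.7,2,0,0,0,0],[5.3,2.3,0,0,0,0],[5.7,2.5,0,0,0,0],[5.8,2.5,0,0,0,0],[5.8,2.5,0,0,0,0]])

```text
time_s: 7.8
eef_pos: [0.6599, 0.1122, 0.123]
ee_rot: [0.718, 0.696, -0.0, -0.0]
wrist_force: [-0.0, -0.5, -0.8]
grip_width: 0.0385
finger_force: 60.4
```

Run:
```python
from h import *
s=sense(); print(s["eef_pos"].round(4),s["grip_width"],s["wrist_force"],s["finger_force"])
c=cam("side"); cv2.imwrite("pics/b.png",cv2.resize(c["color"][60:300,140:420,::-1],None,fx=2.4,fy=2.4,interpolation=2))
g=c["color"]
for ce,b in blobs(g.max(2)<60,280,335,200,300,80): print("pad",ce.round(1),b,plane(c,*ce,.014).round(4))
```

```text
[0.6599 0.1122 0.123 ] 0.038456458917169326 [-0.02494178 -0.46613179 -0.76701006] 60.36791398655623
pad [299.7 216.7] [289 210  22  14 242] [0.6567 0.1094 0.014 ]
pad [301.6 237.1] [290 230  24  15 285] [0.6541 0.0247 0.014 ]
pad [303.5 259.7] [292 252  24  17 334] [ 0.6507 -0.0606  0.014 ]
pad [305.6 284. ] [293 276  26  17 368] [ 0.6477 -0.143   0.014 ]
```

View pics/b.png

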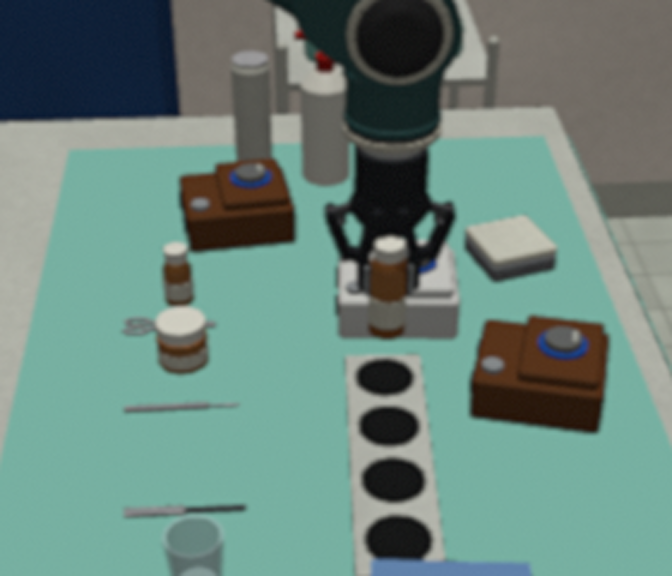

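The side view shows the tall bottle held upright, with its cap at crop (390,250), high above the padd pad at (385,377). The two views put the pad centres 2–3 mm apart, so I'm averaging them and lowering.

Call:
send_rows(plan=[[-0.06,-0.03,-0.2,0,0,0],[-0.06,-0.03,-0.5,0,0,0],[-0.06,-0.03,-0.9,0,0,0],[-0.06,-0.03,-1.3,0,0,0],[-0.06,-0.03,-1.6,0,0,0],[-0.06,-0.03,-1.8,0,0,0],[-0.06,-0.03,-1.9,0,0,0],[-0.06,-0.03,-1.95,0,0,0],[-0.06,-0.03,-2,0,0,0],[-0.06,-0.03,-2,0,0,0]])

```text
time_s: 9.1
eef_pos: [0.6584, 0.1118, 0.0634]
ee_rot: [0.718, 0.697, 0.0, 0.0]
wrist_force: [1.0, -0.3, -0.5]
grip_width: 0.0388
finger_force: 60.4
```

Just above contact; ease down in sub-millimetre steps.

Call:
send_rows(plan=[[0,0,-0.01,0,0,0],[0,0,-0.02,0,0,0],[0,0,-0.03,0,0,0],[0,0,-0.03,0,0,0],[0,0,-0.03,0,0,0],[0,0,-0.04,0,0,0],[0,0,-0.04,0,0,0],[0,0,-0.04,0,0,0],[0,0,-0.04,0,0,0],[0,0,-0.04,0,0,0]])

```text
time_s: 10.35
eef_pos: [0.6584, 0.1118, 0.0627]
ee_rot: [0.718, 0.697, 0.0, -0.0]
wrist_force: [-4.2, 0.1, 10.0]
grip_width: 0.0387
finger_force: 61.4
```

Call:
send_rows(plan=[[0,0,0,0,0,0],[0,0,0,0,0,0],[0,0,0,0,0,0],[0,0,0,0,0,0],[0,0,0,0,0,0],[0,0,0,0,0,0],[0,0,0,0,0,0],[0,0,0,0,0,0],[0,0,0.2,0,0,0],[0,0,0.5,0,0,0]], jaw=1)

```text
time_s: 11.6
eef_pos: [0.6583, 0.1117, 0.0775]
ee_rot: [0.718, 0.696, -0.0, -0.0]
wrist_force: [0.4, 0.3, 0.2]
grip_width: 0.0851
finger_force: 0.0
```

Call:
send_rows(plan=[[0,0,0.5,0,0,0],[0,0,1.1,0,0,0],[0,0,1.8,0,0,0],[0,0,2.5,0,0,0],[0,0,3,0,0,0],[-0.3,-0.5,3.3,0,0,0],[-0.8,-1.2,3.4,0,0,0],[-1.4,-2.3,3.4,0,0,0],[-2.1,-3.5,3.4,0,0,0],[-2.8,-4.8,3.4,0,0,0]])

```text
time_s: 12.85
eef_pos: [0.5726, -0.0341, 0.1789]
ee_rot: [0.718, 0.696, -0.0, -0.0]
wrist_force: [1.2, -0.7, 0.1]
grip_width: 0.0854
finger_force: 0.0
```

```bash
cat > chk.py <<'E'
from h import *
import sys
s=sense(); print(s["time_s"],s["eef_pos"].round(4),s["grip_width"])
for name,box in(("top",(150,470,170,320)),("side",(185,330,120,350))):
    c=cam(name); g=c["color"]; P=cloud(c)
    for ce,b in blobs(white(g),*box,40):
        u,v=ce.round().astype(int); z=np.median(P[v-1:v+2,u-1:u+2,2])
        if z>.03: print(name,ce.round(1),b[2:],"z",z.round(3),plane(c,*ce,z).round(4))
E
python3 chk.py
```

```text
12.85 [ 0.5726 -0.0341  0.1789] 0.08536005352158697
top [195.7 190. ] [  58   41 1931] z 0.055 [0.6579 0.2551 0.0554]
top [431.8 189.6] [ 19  39 407] z 0.066 [ 0.6703 -0.2818  0.0658]
top [394.3 282.6] [12 25 91] z 0.045 [ 0.4589 -0.201   0.0454]
top [228.5 289. ] [ 28  27 624] z 0.057 [0.4358 0.1718 0.0571]
top [170.  292.6] [ 15  16 171] z 0.077 [0.4259 0.2975 0.0765]
top [443.6 301.5] [ 16  21 220] z 0.093 [ 0.4221 -0.295   0.0927]
side [314.6 173.8] [ 36  29 663] z 0.071 [0.7077 0.2274 0.0712]
side [212.2 163. ] [11  7 66] z 0.073 [0.4231 0.2984 0.0733]
side [291.  167.4] [10 11 78] z 0.055 [0.6472 0.2907 0.0546]
side [283.2 182.3] [ 8 11 58] z 0.055 [0.6199 0.2147 0.0549]
side [211.5 193.6] [ 39  14 314] z 0.055 [0.4247 0.1721 0.0554]
side [315.  313.3] [ 27  15 269] z 0.068 [ 0.6516 -0.2821  0.0676]
side [197.9 315.4] [ 19  14 200] z 0.092 [ 0.4203 -0.295   0.0919]
```

Call:
send_rows(plan=[[-0.7,-1.2,0,0,0,0],[-1.4,-2.5,0,0,0,0],[-2.2,-3.8,-0.1,0,0,0],[-2.9,-5,-0.3,0,0,0],[-3.6,-6.2,-0.5,0,0,0],[-4.2,-7.3,-0.7,0,0,0],[-4.7,-8.2,-0.9,0,0,0],[-5,-8.7,-0.9,0,0,0],[-5.1,-8.77,-0.9,0,0,0],[-5.1,-8.77,-0.9,0,0,0]])

```text
time_s: 14.2
eef_pos: [0.4217, -0.2946, 0.1522]
ee_rot: [0.717, 0.697, 0.0, -0.0]
wrist_force: [0.3, -0.1, -0.0]
grip_width: 0.0856
finger_force: 0.0
```

```bash
python3 - <<'E'
from h import *
s=sense(); print(s["eef_pos"].round(4),R.from_quat(s["ee_rot"]).as_matrix().round(3)[:,2])
a=cam("side");b=cam("top")
cv2.imwrite("pics/c.png",np.hstack([a["color"][150:410,150:400],b["color"][100:360,140:390]])[:,:,::-1].repeat(1,0))
E
python3 chk.py | grep -v "0.05[0-9] \["
```

```text
[ 0.4217 -0.2946  0.1522] [ 0.  0. -1.]
14.3 [ 0.422  -0.2944  0.1522] 0.0854353872543687
top [431.7 189.8] [ 19  39 380] z 0.068 [ 0.6695 -0.2807  0.0684]
top [169.7 292.5] [ 14  14 154] z 0.075 [0.426  0.2987 0.0748]
top [443.7 301.5] [ 16  16 199] z 0.092 [ 0.4221 -0.2955  0.0924]
side [304.6 173.9] [  50   29 1181] z 0.069 [0.6804 0.2319 0.0689]
side [202.8 219.2] [24 18 44] z 0.35 [ 0.4537 -0.3256  0.3501]
side [221.8 302.5] [ 19  15 203] z 0.031 [ 0.4603 -0.2049  0.031 ]
side [315.  313.3] [ 27  15 272] z 0.066 [ 0.6518 -0.2806  0.0661]
```

View pics/c.png

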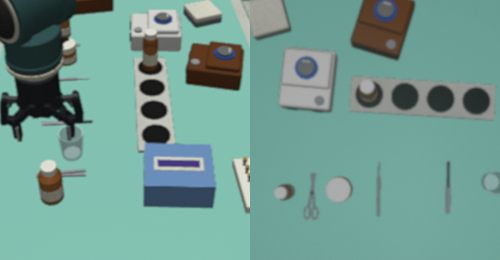

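The tall bottle stands upright on padd, with its cap at (259,188) in the top view. The gripper is above the medium bottle, and the glass is untouched. Next I descend on the medium bottle.

Call:
send_rows(plan=[[0,-0.03,-0.4,0,0,0],[0,-0.03,-0.9,0,0,0],[0,-0.03,-1.5,0,0,0],[0,-0.03,-2.1,0,0,0],[0,-0.03,-2.7,0,0,0],[0,-0.03,-3.3,0,0,0],[0,-0.03,-3.7,0,0,0],[0,-0.03,-4,0,0,0],[0,-0.03,-4.1,0,0,0],[0,-0.03,-4.1,0,0,0]])

```text
time_s: 15.65
eef_pos: [0.4214, -0.2963, 0.0292]
ee_rot: [0.718, 0.697, -0.0, 0.0]
wrist_force: [-0.6, -0.0, -0.1]
grip_width: 0.0855
finger_force: 0.0
```

Call:
send_rows(plan=[[0,0,0,0,0,0],[0,0,0,0,0,0],[0,0,0,0,0,0],[0,0,0,0,0,0],[0,0,0,0,0,0],[0,0,0,0,0,0],[0,0,0,0,0,0],[0,0,0,0,0,0],[0,0,0,0,0,0],[0,0,0,0,0,0]], jaw=-1)

```text
time_s: 16.9
eef_pos: [0.4216, -0.2963, 0.0296]
ee_rot: [0.718, 0.697, 0.0, 0.0]
wrist_force: [-2.8, 1.9, 10.1]
grip_width: 0.0465
finger_force: 60.5
```

Call:
send_rows(plan=[[0,0,0.2,0,0,0],[0,0,0.7,0,0,0],[0,0,1.3,0,0,0],[0,0,2,0,0,0],[0,0,2.7,0,0,0],[0.1,0.2,3.2,0,0,0],[0.3,0.5,3.5,0,0,0],[0.7,1,3.5,0,0,0],[1.2,1.7,3.5,0,0,0],[1.8,2.5,3.5,0,0,0]])

```text
time_s: 18.15
eef_pos: [0.4759, -0.2198, 0.1341]
ee_rot: [0.718, 0.697, -0.0, -0.0]
wrist_force: [0.2, -0.1, -0.7]
grip_width: 0.0465
finger_force: 61.7
```

Call:
send_rows(plan=[[0.7,1,0,0,0,0],[1.5,2,0,0,0,0],[2.3,3.1,0,0,0,0],[3.1,4.2,0,0,0,0],[3.9,5.3,0,0,0,0],[4.7,6.4,0,0,0,0],[5.3,7.3,0,0,0,0],[5.8,8,0,0,0,0],[5.99,8.22,0,0,0,0],[5.99,8.22,0,0,0,0]])

```text
time_s: 19.4
eef_pos: [0.6547, 0.0256, 0.1338]
ee_rot: [0.717, 0.697, -0.0, -0.0]
wrist_force: [0.4, -0.4, -1.9]
grip_width: 0.0465
finger_force: 61.8
```

Call:
send_rows(plan=[[0,0,-0.3,0,0,0],[0,0,-0.7,0,0,0],[0,0,-1.2,0,0,0],[0,0,-1.7,0,0,0],[0,0,-2.2,0,0,0],[0,0,-2.5,0,0,0],[0,0,-2.75,0,0,0],[0,0,-2.9,0,0,0],[0,0,-2.97,0,0,0],[0,0,-2.99,0,0,0]])

```text
time_s: 20.65
eef_pos: [0.6551, 0.0254, 0.0445]
ee_rot: [0.718, 0.697, 0.0, 0.0]
wrist_force: [-0.7, -0.0, -1.6]
grip_width: 0.0467
finger_force: 61.8
```

Call:
send_rows(plan=[[0,0,-0.01,0,0,0],[0,0,-0.01,0,0,0],[0,0,-0.02,0,0,0],[0,0,-0.02,0,0,0],[0,0,-0.03,0,0,0],[0,0,-0.03,0,0,0],[0,0,-0.03,0,0,0],[0,0,-0.03,0,0,0],[0,0,-0.03,0,0,0],[0,0,-0.03,0,0,0]])

```text
time_s: 21.9
eef_pos: [0.6551, 0.0254, 0.0437]
ee_rot: [0.718, 0.697, 0.0, 0.0]
wrist_force: [-3.1, 1.0, 6.0]
grip_width: 0.0468
finger_force: 62.3
```

Contact at 6 N; release and rise.

Call:
send_rows(plan=[[0,0,0,0,0,0],[0,0,0,0,0,0],[0,0,0,0,0,0],[0,0,0,0,0,0],[0,0,0,0,0,0],[0,0,0,0,0,0],[0,0,0,0,0,0],[0,0,0,0,0,0],[0,0,0.2,0,0,0],[0,0,0.5,0,0,0]], jaw=1)

```text
time_s: 23.15
eef_pos: [0.655, 0.0253, 0.059]
ee_rot: [0.718, 0.696, -0.0, -0.0]
wrist_force: [0.8, 0.5, 0.1]
grip_width: 0.0857
finger_force: 0.0
```

Call:
send_rows(plan=[[0,0,0.5,0,0,0],[0,0,1.2,0,0,0],[0,0,2,0,0,0],[0,0,2.8,0,0,0],[0,0,3.4,0,0,0],[-0.4,0,3.8,0,0,0],[-1.2,0.1,4,0,0,0],[-2.3,0.3,4,0,0,0],[-3.5,0.8,4,0,0,0],[-4.7,1.6,4,0,0,0]])

```text
time_s: 24.4
eef_pos: [0.5119, 0.0732, 0.1784]
ee_rot: [0.718, 0.696, -0.0, -0.0]
wrist_force: [0.0, 0.7, -0.1]
grip_width: 0.0857
finger_force: 0.0
```

```bash
python3 chk.py
```

```text
24.4 [0.5119 0.0732 0.1784] 0.08568254047528906
top [195.6 189.9] [  57   41 1912] z 0.056 [0.6581 0.2553 0.0555]
top [431.7 189.7] [ 19  39 402] z 0.068 [ 0.6697 -0.281   0.0677]
top [220.2 289.3] [ 10  25 198] z 0.057 [0.4348 0.1904 0.057 ]
top [169.8 292.7] [ 14  16 167] z 0.074 [0.4256 0.2984 0.0745]
side [304.6 173.5] [  50   29 1114] z 0.07 [0.6803 0.2317 0.0703]
side [211.7 163.1] [10  7 56] z 0.074 [0.4218 0.2967 0.0742]
side [213.6 193.1] [ 39  14 269] z 0.055 [0.4301 0.1748 0.0549]
side [218.8 279.2] [26 15 88] z 0.054 [ 0.4541 -0.1569  0.0541]
side [314.7 313.4] [ 27  15 262] z 0.067 [ 0.6512 -0.2814  0.0667]
```

Call:
send_rows(plan=[[-0.4,0.9,0,0,0,0],[-0.8,1.9,0,0,0,0],[-1.2,3,-0.2,0,0,0],[-1.7,4.1,-0.5,0,0,0],[-2.1,5.2,-0.9,0,0,0],[-2.5,6.2,-1.4,0,0,0],[-2.8,7,-1.8,0,0,0],[-2.97,7.4,-2,0,0,0],[-2.97,7.49,-2,0,0,0],[-2.97,7.49,-2,0,0,0]])

```text
time_s: 25.75
eef_pos: [0.4255, 0.2973, 0.1189]
ee_rot: [0.718, 0.696, 0.0, 0.0]
wrist_force: [0.9, 0.1, 0.1]
grip_width: 0.0853
finger_force: 0.0
```

Run:
```python
from h import *
s=sense(); print(s["eef_pos"].round(4))
a=cam("side");b=cam("top")
cv2.imwrite("pics/d.png",cv2.resize(np.hstack([a["color"][100:300,150:350],b["color"][150:350,150:350]])[:,:,::-1],None,fx=2,fy=2,interpolation=2))
for c,box in((b,(245,330,175,215)),):
    P=cloud(c); g=c["color"]
    for h in(.124,.106):
        for ce,q in blobs(abs(P[...,2]-h)<.008,*box,30): print(h,ce.round(1),q[2:],plane(c,*ce,h).round(4))
```

```text
[0.4255 0.2973 0.1189]
0.124 [256.2 186.5] [ 15  16 174] [0.6572 0.1137 0.124 ]
0.106 [257.5 192.2] [18 15 62] [0.648  0.1113 0.106 ]
0.106 [296. 190.] [ 15  15 173] [0.6549 0.0276 0.106 ]
```

View pics/d.png

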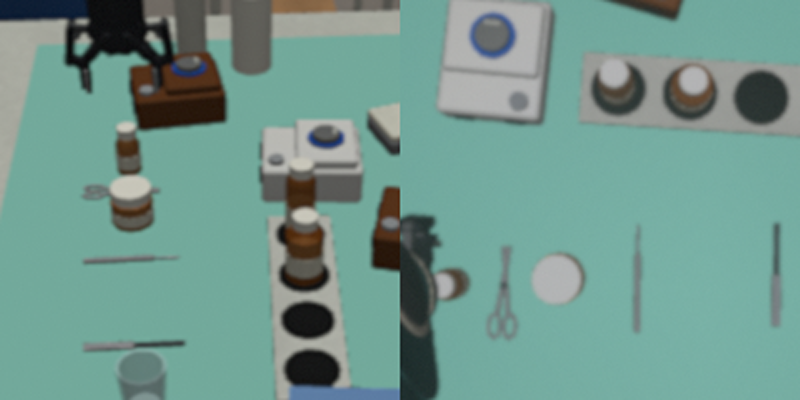

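Tall and medium stand upright on padd and padc, within about 3 mm of the pad centres. The gripper is above the small bottle, whose cap shows at crop (126,130) in the side half.

Call:
send_rows(plan=[[0,0.02,-0.4,0,0,0],[0,0.02,-0.9,0,0,0],[0,0.02,-1.4,0,0,0],[0,0.02,-1.9,0,0,0],[0,0.02,-2.4,0,0,0],[0,0.02,-2.9,0,0,0],[0,0.02,-3.3,0,0,0],[0,0.02,-3.5,0,0,0],[0,0.02,-3.5,0,0,0],[0,0.02,-3.5,0,0,0]])

```text
time_s: 27.1
eef_pos: [0.4251, 0.2988, 0.0138]
ee_rot: [0.718, 0.697, 0.0, -0.0]
wrist_force: [0.3, -0.3, -0.2]
grip_width: 0.0858
finger_force: 0.0
```

Call:
send_rows(plan=[[0,0,0,0,0,0],[0,0,0,0,0,0],[0,0,0,0,0,0],[0,0,0,0,0,0],[0,0,0,0,0,0],[0,0,0,0,0,0],[0,0,0,0,0,0],[0,0,0,0,0,0],[0,0,0,0,0,0],[0,0,0,0,0,0]], jaw=-1)

```text
time_s: 28.35
eef_pos: [0.425, 0.2988, 0.0139]
ee_rot: [0.718, 0.696, 0.0, -0.0]
wrist_force: [-2.3, -1.4, 9.4]
grip_width: 0.0341
finger_force: 58.9
```

Call:
send_rows(plan=[[0,0,0.2,0,0,0],[0,0,0.7,0,0,0],[0,0,1.4,0,0,0],[0,0,2.2,0,0,0],[0,0,3,0,0,0],[0,-0.2,3.6,0,0,0],[0.1,-0.6,4,0,0,0],[0.2,-1.3,4,0,0,0],[0.4,-2.3,4,0,0,0],[0.6,-3.5,4,0,0,0]])

```text
time_s: 29.6
eef_pos: [0.4427, 0.1913, 0.1328]
ee_rot: [0.718, 0.696, -0.001, -0.0]
wrist_force: [-0.4, -0.4, -0.9]
grip_width: 0.0347
finger_force: 59.7
```

Call:
send_rows(plan=[[0.2,-1.2,0,0,0,0],[0.4,-2.4,0,0,0,0],[0.6,-3.6,0,0,0,0],[0.9,-4.8,0,0,0,0],[1.3,-6,0,0,0,0],[1.8,-7,0,0,0,0],[2.4,-7.8,0,0,0,0],[3.1,-8.3,0,0,0,0],[3.9,-8.4,0,0,0,0],[4.7,-8.4,0,0,0,0]])

```text
time_s: 30.85
eef_pos: [0.5835, -0.0605, 0.1325]
ee_rot: [0.718, 0.696, -0.001, -0.0]
wrist_force: [0.4, 0.6, 0.2]
grip_width: 0.0343
finger_force: 59.7
```

Call:
send_rows(plan=[[0.8,0,0,0,0,0],[1.5,0,0,0,0,0],[2,0,0,0,0,0],[2.27,0,0,0,0,0],[2.27,0,0,0,0,0],[2.27,0,-0.3,0,0,0],[2.27,0,-0.7,0,0,0],[2.27,0,-1,0,0,0],[2.27,0,-1.2,0,0,0],[2.27,0,-1.2,0,0,0]])

```text
time_s: 32.1
eef_pos: [0.6518, -0.0584, 0.097]
ee_rot: [0.718, 0.696, -0.0, -0.0]
wrist_force: [1.1, -0.2, -0.5]
grip_width: 0.0342
finger_force: 59.7
```

Call:
send_rows(plan=[[0,0,-0.3,0,0,0],[0,0,-0.7,0,0,0],[0,0,-1.1,0,0,0],[0,0,-1.5,0,0,0],[0,0,-1.8,0,0,0],[0,0,-2,0,0,0],[0,0,-2.15,0,0,0],[0,0,-2.22,0,0,0],[0,0,-2.26,0,0,0],[0,0,-2.28,0,0,0]])

```text
time_s: 33.35
eef_pos: [0.6521, -0.0583, 0.0292]
ee_rot: [0.718, 0.697, 0.0, 0.0]
wrist_force: [0.0, 0.1, -1.0]
grip_width: 0.0343
finger_force: 59.7
```

Call:
send_rows(plan=[[0,0,-0.01,0,0,0],[0,0,-0.01,0,0,0],[0,0,-0.02,0,0,0],[0,0,-0.02,0,0,0],[0,0,-0.03,0,0,0],[0,0,-0.03,0,0,0],[0,0,-0.03,0,0,0],[0,0,-0.03,0,0,0],[0,0,-0.03,0,0,0],[0,0,-0.03,0,0,0]])

```text
time_s: 34.6
eef_pos: [0.652, -0.0583, 0.0282]
ee_rot: [0.718, 0.697, -0.0, -0.0]
wrist_force: [-0.4, -0.0, -1.4]
grip_width: 0.0348
finger_force: 59.7
```

Not touching yet; ease lower.

Call:
send_rows(plan=[[0,0,-0.01,0,0,0],[0,0,-0.01,0,0,0],[0,0,-0.02,0,0,0],[0,0,-0.02,0,0,0],[0,0,-0.02,0,0,0],[0,0,-0.03,0,0,0],[0,0,-0.03,0,0,0],[0,0,-0.03,0,0,0],[0,0,-0.03,0,0,0],[0,0,-0.03,0,0,0]])

```text
time_s: 35.85
eef_pos: [0.6521, -0.0583, 0.0279]
ee_rot: [0.718, 0.697, 0.0, -0.0]
wrist_force: [-4.9, 1.3, 10.6]
grip_width: 0.0348
finger_force: 61.1
```

Call:
send_rows(plan=[[0,0,0,0,0,0],[0,0,0,0,0,0],[0,0,0,0,0,0],[0,0,0,0,0,0],[0,0,0,0,0,0],[0,0,0,0,0,0],[0,0,0,0,0,0],[0,0,0,0,0,0],[0,0,0.2,0,0,0],[0,0,0.5,0,0,0]], jaw=1)

```text
time_s: 37.1
eef_pos: [0.652, -0.0584, 0.0427]
ee_rot: [0.718, 0.696, -0.0, -0.0]
wrist_force: [-0.4, 0.1, -0.2]
grip_width: 0.0856
finger_force: 0.0
```

Call:
send_rows(plan=[[0,0,0.5,0,0,0],[0,0,1.2,0,0,0],[0,0,2,0,0,0],[0,0,2.8,0,0,0],[-0.2,0,3.4,0,0,0],[-0.8,0,3.8,0,0,0],[-1.7,0.1,4,0,0,0],[-2.7,0.3,4,0,0,0],[-3.8,0.8,4,0,0,0],[-4.8,1.6,4,0,0,0]])

```text
time_s: 38.35
eef_pos: [0.5065, -0.0105, 0.1628]
ee_rot: [0.718, 0.696, 0.0, -0.0]
wrist_force: [1.4, 0.9, 1.1]
grip_width: 0.0853
finger_force: 0.0
```

Run:
```python
from h import *
s=sense(); print(s["eef_pos"].round(4))
for n,box in(("top",(205,245,270,310)),("side",(185,240,180,210))):
    c=cam(n);P=cloud(c)
    for ce,q in blobs(white(c["color"])&(abs(P[...,2]-.056)<(.008 if n=="top" else .004)),*box,60): print(n,ce.round(1),q,plane(c,*ce,.056).round(4))
```

```text
[ 0.5065 -0.0105  0.1628]
top [227.4 289.5] [215 277  25  26 483] [0.4348 0.1743 0.056 ]
side [214.  194.4] [205 188  20  13 152] [0.4316 0.1668 0.056 ]
```

Call:
send_rows(plan=[[-0.4,0.9,0,0,0,0],[-0.8,1.8,-0.1,0,0,0],[-1.2,2.8,-0.3,0,0,0],[-1.6,3.9,-0.6,0,0,0],[-2,4.9,-1,0,0,0],[-2.3,5.7,-1.5,0,0,0],[-2.48,6.1,-1.9,0,0,0],[-2.48,6.14,-2,0,0,0],[-2.48,6.14,-2,0,0,0],[-2.48,6.14,-2,0,0,0]])

```text
time_s: 39.7
eef_pos: [0.4342, 0.1731, 0.1027]
ee_rot: [0.718, 0.696, 0.0, 0.0]
wrist_force: [0.3, -0.2, -0.4]
grip_width: 0.0852
finger_force: 0.0
```

Call:
send_rows(plan=[[0,0,-0.3,0,0,0],[0,0,-0.7,0,0,0],[0,0,-1.2,0,0,0],[0,0,-1.7,0,0,0],[0,0,-2.2,0,0,0],[0,0,-2.7,0,0,0],[0,0,-3.1,0,0,0],[0,0,-3.3,0,0,0],[0,0,-3.3,0,0,0],[0,0,-3.3,0,0,0]])

```text
time_s: 40.95
eef_pos: [0.4339, 0.174, 0.0036]
ee_rot: [0.718, 0.696, 0.0, 0.0]
wrist_force: [-0.6, -0.1, 0.1]
grip_width: 0.0856
finger_force: 0.0
```

Call:
send_rows(plan=[[0,0,0,0,0,0],[0,0,0,0,0,0],[0,0,0,0,0,0],[0,0,0,0,0,0],[0,0,0,0,0,0],[0,0,0,0,0,0],[0,0,0,0,0,0],[0,0,0,0,0,0],[0,0,0,0,0,0],[0,0,0,0,0,0]], jaw=-1)

```text
time_s: 42.2
eef_pos: [0.4338, 0.174, 0.0039]
ee_rot: [0.717, 0.697, 0.0, -0.0]
wrist_force: [-3.8, -1.6, 14.8]
grip_width: 0.0564
finger_force: 60.8
```

Call:
send_rows(plan=[[0,0,0.2,0,0,0],[0,0,0.7,0,0,0],[0,0,1.4,0,0,0],[0,0,2.1,0,0,0],[0,0,2.8,0,0,0],[0.1,-0.2,3.4,0,0,0],[0.3,-0.7,3.8,0,0,0],[0.6,-1.5,4,0,0,0],[1,-2.5,4,0,0,0],[1.4,-3.6,4,0,0,0]])

```text
time_s: 43.45
eef_pos: [0.476, 0.0642, 0.1237]
ee_rot: [0.718, 0.697, 0.0, 0.0]
wrist_force: [0.2, -0.0, -1.2]
grip_width: 0.0564
finger_force: 63.9
```

Call:
send_rows(plan=[[0.4,-1.2,0,0,0,0],[0.8,-2.4,0,0,0,0],[1.2,-3.6,0,0,0,0],[1.6,-4.7,0,0,0,0],[2.1,-5.7,0,0,0,0],[2.7,-6.5,0,0,0,0],[3.5,-6.9,0,0,0,0],[4.4,-6.97,0,0,0,0],[5.2,-6.97,0,0,0,0],[5.77,-6.97,0,0,0,0]])

```text
time_s: 44.7
eef_pos: [0.6491, -0.1443, 0.1234]
ee_rot: [0.718, 0.696, -0.0, -0.0]
wrist_force: [-0.1, -0.4, -2.2]
grip_width: 0.0563
finger_force: 63.9
```

Call:
send_rows(plan=[[0,0,0,0,0,0],[0,0,0,0,0,0],[0,0,-0.3,0,0,0],[0,0,-0.7,0,0,0],[0,0,-1.2,0,0,0],[0,0,-1.7,0,0,0],[0,0,-2.1,0,0,0],[0,0,-2.4,0,0,0],[0,0,-2.5,0,0,0],[0,0,-2.5,0,0,0]])

```text
time_s: 45.95
eef_pos: [0.6488, -0.1433, 0.0483]
ee_rot: [0.718, 0.697, -0.0, 0.0]
wrist_force: [-0.3, 1.3, -1.1]
grip_width: 0.0564
finger_force: 64.0
```

Call:
send_rows(plan=[[0,0,-0.2,0,0,0],[0,0,-0.4,0,0,0],[0,0,-0.6,0,0,0],[0,0,-0.75,0,0,0],[0,0,-0.85,0,0,0],[0,0,-0.91,0,0,0],[0,0,-0.95,0,0,0],[0,0,-0.97,0,0,0],[0,0,-0.98,0,0,0],[0,0,-0.98,0,0,0]])

```text
time_s: 47.2
eef_pos: [0.6487, -0.1432, 0.0189]
ee_rot: [0.718, 0.697, -0.0, -0.0]
wrist_force: [-0.2, -0.5, -1.4]
grip_width: 0.0563
finger_force: 64.0
```

Call:
send_rows(plan=[[0,0,-0.01,0,0,0],[0,0,-0.01,0,0,0],[0,0,-0.02,0,0,0],[0,0,-0.02,0,0,0],[0,0,-0.03,0,0,0],[0,0,-0.03,0,0,0],[0,0,-0.03,0,0,0],[0,0,-0.03,0,0,0],[0,0,-0.03,0,0,0],[0,0,-0.03,0,0,0]])

```text
time_s: 48.45
eef_pos: [0.6487, -0.1432, 0.018]
ee_rot: [0.718, 0.697, -0.0, -0.0]
wrist_force: [-2.8, 1.4, 3.8]
grip_width: 0.0559
finger_force: 64.5
```

Contact at about 4 N; release, rise and clear.

Call:
send_rows(plan=[[0,0,0,0,0,0],[0,0,0,0,0,0],[0,0,0,0,0,0],[0,0,0,0,0,0],[0,0,0,0,0,0],[0,0,0,0,0,0],[0,0,0,0,0,0],[0,0,0,0,0,0],[0,0,0.2,0,0,0],[0,0,0.5,0,0,0]], jaw=1)

```text
time_s: 49.7
eef_pos: [0.6487, -0.1432, 0.0334]
ee_rot: [0.718, 0.697, -0.0, -0.0]
wrist_force: [-0.0, -0.3, -0.1]
grip_width: 0.0855
finger_force: 0.0
```

Call:
send_rows(plan=[[0,0,0.5,0,0,0],[0,0,1.2,0,0,0],[0,0,2,0,0,0],[0,0,2.9,0,0,0],[0,0,3.8,0,0,0],[-0.4,0.2,4.5,0,0,0],[-1.2,0.6,5,0,0,0],[-2.2,1,5,0,0,0],[-3.3,1.6,5,0,0,0],[-4.4,2.4,5,0,0,0]])

```text
time_s: 50.95
eef_pos: [0.5157, -0.0711, 0.1841]
ee_rot: [0.718, 0.696, 0.001, 0.0]
wrist_force: [-0.2, 0.2, -0.2]
grip_width: 0.0859
finger_force: 0.0
```

Call:
send_rows(plan=[[-0.5,1.2,0,0,0,0],[-1,2.5,0,0,0,0],[-1.6,4,0,0,0,0],[-2,5.5,0,0,0,0],[-2.3,7,0,0,0,0],[-2.5,8.3,0,0,0,0],[-2.6,9.5,0,0,0,0],[-2.7,10.4,0,0,0,0],[-2.7,11,0,0,0,0],[-2.7,11,0,0,0,0]])

```text
time_s: 52.2
eef_pos: [0.4359, 0.2594, 0.1835]
ee_rot: [0.717, 0.697, 0.0, 0.0]
wrist_force: [-0.5, -0.5, 0.9]
grip_width: 0.0853
finger_force: 0.0
```

Run:
```python
from h import *
s=sense(); print(s["time_s"],s["eef_pos"].round(4),s["wrist_force"].round(1))
a=cam("side");b=cam("top")
cv2.imwrite("pics/e.png",cv2.resize(np.hstack([a["color"][140:340,180:360],b["color"][150:350,220:420]])[:,:,::-1],None,fx=2.1,fy=2.1,interpolation=2))
for n,c,box in(("top",b,(245,390,175,215)),("side",a,(285,325,150,300))):
    P=cloud(c)
    for h in(.124,.106,.088,.070):
        m=white(c["color"])&(abs(P[...,2]-h)<.007)
        for ce,q in blobs(m,*box,30): print(n,h,ce.round(1),q[2:],plane(c,*ce,h).round(4))
```

```text
52.2 [0.4359 0.2594 0.1835] [-0.5 -0.5  0.9]
top 0.124 [256.2 186.3] [ 15  15 171] [0.6576 0.1136 0.124 ]
top 0.106 [296.2 189.8] [ 15  15 165] [0.6553 0.0272 0.106 ]
top 0.088 [334.4 193.5] [ 12  12 119] [ 0.6523 -0.0582  0.088 ]
top 0.07 [370.5 197.3] [ 24  24 467] [ 0.6486 -0.142   0.07  ]
side 0.124 [300. 182.] [13  7 77] [0.6555 0.1103 0.124 ]
side 0.106 [302.1 207.7] [13  8 84] [0.6532 0.0248 0.106 ]
side 0.088 [304.1 235.8] [11  8 74] [ 0.6505 -0.0603  0.088 ]
side 0.07 [310.6 170.8] [ 28  23 411] [0.6985 0.2448 0.07  ]
side 0.07 [306.1 266.5] [ 25  18 353] [ 0.647  -0.1454  0.07  ]
```

View pics/e.png

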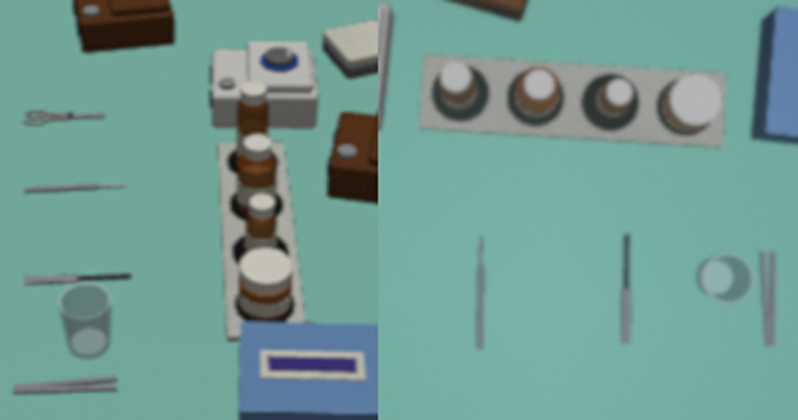

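All four stand upright in order, from tall at the unit to the jar at the carton. In each view the caps lie within about 3 mm of that view's pad centres. The glass hasn't moved, and the arm is clear.

```bash
python3 -c "
from plant import *
print(hand_in())"
```

```text
the job is handed in; nothing more can be done
None
```

The job is done and handed in at about 52 s: tall, medium, small and jar stand upright on the four pads in that order from the white unit, each within about 3 mm of its pad's centre, and the glass was not moved.

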